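Push the toy truck into its depot past the spring gate

TASK

Park the yellow toy truck in the toy depot: with one finger push the red-and-white spring gate inward and hold it open, and with the other finger push the truck through the doorway, far enough in that the gate can fall shut behind it without the gate ever bumping the truck. Only push: never lift or tip the truck. Then let the gate close, and leave the little blue car in the yard and everything else standing around where it is.

Things in the scene. Friction and masses are not known exactly. Their poses are not given: they have to be found in the camera images.
- depot: Open-topped light-wood toy depot fixed to the table, no floor, roof or lintel. Origin on the table under the gate's hinge; x points inward through the doorway, y from the hinge along the shut gate, z up. In this frame (mm): hinge pin 8 diameter, 50 high, at (0,0); doorway y 0 to 102 at x=0; yard x 5 to 170, y -22 to 102; walls 40 high, 10 thick; front wall stub y -28 to -8, x -5 to 5.
- kerb_start (a point): Outer end of the straight blue kerb (16 mm high, 12 thick), on the table at its inner face: depot x=-130, y=102 mm. The kerb's inner face runs along depot x from here to x=170, flush with the yard's wall, and can guide the truck: pushed a little to the hinge side of its tail's middle, it leans on the kerb and keeps straight. The grey road beside it is only paint.
- yard_in (a point): Point on the table inside the yard, depot x=90, y=78 mm: the truck parked here with its centre is well clear of the gate's swing.
- gate (a joint): Red-and-white gate on the vertical hinge at the depot's origin, rad: 0 shut (along depot y), grows swinging inward (to depot +x), stop at 1.5. Panel 5 mm thick, to 66 mm from the hinge, 4 to 42 mm above the table. Spring: 0.016 Nm shut plus 0.04 Nm/rad, so 3 to 5 N on a finger 20 mm from the hinge; let go, it shuts in about 0.6 s.
- gate_tip (a point): Middle of the gate's free upright edge, 66 mm from the hinge, 23 mm above the table; moves with the gate. Closing, it sweeps an arc of 66 mm radius inside the doorway, which must be clear of the truck. Beyond it 36 mm of doorway stays open, less than the truck's width.
- truck: Yellow toy tipper truck, loose, 60 mm long, 40 wide, 44 high at the cab, cargo box 32 high with a flat upright tail at x=-30 mm; about 0.12 kg; the wheels do not turn, it slides. Origin on the table under its centre, x to its cab (front), z up. Starts on the road about 13 to 40 mm short of the shut gate, cab towards the doorway, centre at depot y 71 to 79 mm, turned up to 0.08 rad.
- car: Small blue toy car, loose, 44 x 26 x 24 mm, parked in the yard near the back wall on the hinge side. Origin on the table under its centre. Leave it alone.
- pencil_cup: Grey plastic pencil cup with three pencils, 72 mm diameter, 95 high (pencils to 155), loose. Origin under its centre. Leave it alone.
- photo_block: Clear acrylic photo block, 22 x 100 x 75 mm high, loose, behind the depot. Origin under its centre. Leave it alone.
- bell: Steel bell, 68 mm diameter, 67 high, loose. Origin under its centre. Leave it alone.
- elephant: White ceramic elephant with blue ears, about 95 x 46 x 61 mm high, loose. Origin under its middle. Leave it alone.
- remote: Black remote control lying flat, 150 x 44 x 18 mm, loose. Origin under its centre, x along it. Leave it alone.
Not all that is in view belongs to the job. Several things have the shape of the truck; the one meant has the colours described above.

How it is judged (in metres and radians):
On the way, in this order (a step that is already met when the one before it is completed fails the run):
1. a finger has pushed the gate open (past 0.6 rad) (value of joint gate above 0.6 rad and contact force between the fingers and gate above 0.1 N), for 0.1 s.
2. the truck is half-way through the doorway while a finger holds the gate open (all of step 1 and x of truck in the frame of depot above 0 m), for 0.1 s.
At the end, for the whole second after the job is handed in: The truck's centre is in the yard at least 40 mm past the doorway plane, upright and at rest; the gate is shut (under 0.06 rad); the car, pencil cup, photo block, bell, elephant and remote are within 20 mm of where they stood (x of truck in the frame of depot between 0.04 and 0.17 m and y of truck in the frame of depot between -0.022 and 0.102 m and value of joint gate below 0.06 rad and angle between truck's own z axis and vertical below 0.15 rad and linear speed of truck below 0.02 m/s and distance of each of car, pencil_cup, photo_block, bell, elephant, remote from where it was at the start of the episode below 0.02 m); the robot touches nothing.
It fails at once if the truck is lifted (its underside more than 8 mm up) (height (world z) of truck above 0.008 m).
It fails at once if the truck is tipped more than 0.35 rad (angle between truck's own z axis and vertical above 0.35 rad).
It fails at once if the gate bumps the truck (more than 1 N between them) (contact force between gate and truck above 1 N).
It fails at once if a bystander is shoved more than 20 mm (distance of any of car, pencil_cup, photo_block, bell, elephant, remote from where it was at the start of the episode above 0.02 m).
It also fails if it takes over 48 s, if anything falls off the work surface, if the arm or the gripper's body presses on something with over 40 N, if the wrist force passes 120 N, or if a joint passes its speed limit or range.

ROBOT

A 6-joint arm with a two-finger parallel gripper is mounted at the origin on the work surface. World frame = base frame: x ahead of the robot, y to its left, z up, the work surface at z = 0. Lengths are in mm, angles in degrees, forces in N, time in s.
With the tool pointing down it reaches from about 400 to 925 mm from the base axis. Payload 12.5 kg.
Tool frame: the origin (TCP) lies at the very end of the fingers, on their centre line; the grasp point (between the pads) lies 19 mm behind it; x points along the fingers, y is the direction in which the jaws open and shut, and the axes are right-handed (so a half turn about x gives the same grasp; the last joint's range is limited). The gripper opens to 95 mm and grips with 3 to 60 N. Pads are 20 mm wide; open, the fingers measure 119 mm over their backs; the gripper's body (75 mm by 180 mm) begins 59 mm behind the grasp point.
Start: joints at [60.814, 28.126, 89.318, -0, 62.55, -6.05], TCP at [245.558, 574.759, 214.661] pointing down, gripper open.
Joint ranges: [-177.58, 177.58], [-47.91, 125.51], [2.72, 160], [-65.01, 245.01], [3.68, 167.84], [-153.87, 153.87]. Speed limits (degrees/s): [127.2, 127.2, 159.86, 180, 180, 180].

INTERFACE

Orientations are given as [roll, pitch, yaw] about the fixed x, y, z axes, in that order (R = Rz(yaw) Ry(pitch) Rx(roll)).
In Python, from plant import state, get_image, hand_in, regions_of gives the robot as it stands.
- The arm moves only by the shell command python3 -m jog 'ROWS' [FORCE]. ROWS is JSON, a list of rows, each a list of 3 entries, a list of its own where there are three numbers: the shift along the world's x, y, z in cm, then the turn about the world's z in degrees, then the finger opening in cm, from 0 to 9.51. A call has exactly 8 rows; each row shifts and turns the commanded pose from where the row before left it; what a row does not reach is not made up. A row lasts 1/12 s, in which the tool goes at most 41.7 mm and 7.16 degrees, less where a joint would pass 70% of its speed; a pose out of reach is approached as far as the arm can. A call is refused whole if a number of a shift passes 4.17 or a number of a turn 7.16, either way. A call with a gripper value outside its range is refused whole. The fingers move at their own pace and stop on an object; FORCE is the grip in N (left out, the last holds). Time passes only in rows, so rows that do not move let the fingers close, or fill a call up. It gives the time, the measured TCP pose, the force and the opening at its end, in the units of the state.
- state(): the state, without advancing time (a new reading comes with each control period).
- get_image(name): name is "side" or "top" or "wrist"; returns a dict with "img" (400x640x3 uint8, red, green, blue), "z_map" (400x640 float32, mm along the optical axis (not along the pixel's ray), 0 where there is no reading), "K" (3x3 intrinsics, pixels), "T" (4x4, takes a point from camera to world coordinates). Camera axes: x right, y down, z forward; pixel columns grow to the right and rows downward; lengths in mm; the calibration is good to about 2 mm. A picture is of the moment at which its call begins.
- hand_in(): hands the job in, once; it reports no verdict.
Trained networks look in a picture, given as the dict that the camera call returned (one of the last four; its "shot" number tells which), for a name from the list of things; names that differ only in an ending like _2 or _b are one class to them, and where a whole thing is asked for, a point or a joint stands for the part that bears it (a point fixed in the world has none). Each returns a list of dicts, best first, with "score" (0 to 1); they miss things now and then, are a little off and sometimes report something else, mostly with a low value. They report only what shows in the picture. A call takes as long as a camera call. They do not tell look-alikes from the thing itself.
- regions_of(name, picture): "pixels" (400x640 bool, what is visible of it) and "rect" ([left, top, right, bottom] in pixels, round what is visible of it).
The state is a dict: "t": time; "joint_pos": joint angles; "qd": joint speeds; "tau": joint torques, N m; "tool_pos": TCP position; "eef_rot": TCP orientation; "contact_force": force on the tool from outside, world axes, zero at the start; "ft_torque": the same for the moment, N m; "width": finger opening in mm.
Only numpy, scipy, OpenCV 4.12 (cv2) and the standard library are available. Lean on these libraries where they do the work, as an engineer would, in place of code of your own. Each camera call takes 0.05 s, during which the arm holds its last target.

## Working session

There is one attempt and no reset: what is moved stays moved. The work goes in short steps, Python scripts to look and compute and a shell command to move; the robot and the scene stay as the last step left them, time stands still between calls to the robot, and variables do not carry over. Pictures are saved under pics/ and viewed, and the job is handed in when it is done.

```bash
ls; mkdir -p pics
python3 - <<'E'
from plant import state,get_image
import cv2
s=state();print({k:s[k] for k in('t','tool_pos','eef_rot','width','contact_force')})
for n in('top','side','wrist'):
    p=get_image(n);cv2.imwrite(f'pics/{n}0.png',p['img'][:,:,::-1]);print(n,p['K'].tolist(),p['T'].round(3).tolist())
E
```

```text
pics
{'t': 0.0, 'tool_pos': array([245.42861447, 574.5185626 , 214.04778991]), 'eef_rot': array([ -94.98283036,   89.9354892 , -118.11555791]), 'width': 94.97085961043281, 'contact_force': array([-0.41409082,  0.10021319,  0.2542636 ])}
top [[427.5725473949989, 0.0, 318.41352537811036], [0.0, 427.5725473949989, 199.65870935816463], [0.0, 0.0, 1.0]] [[0.005, -0.991, 0.134, 484.868], [-1.0, -0.008, -0.026, 38.639], [0.027, -0.134, -0.991, 804.339], [0.0, 0.0, 0.0, 1.0]]
side [[427.07896660990673, 0.0, 321.7582473733016], [0.0, 427.07896660990673, 195.92108692263278], [0.0, 0.0, 1.0]] [[-0.947, -0.186, 0.262, 356.246], [-0.321, 0.491, -0.81, 688.634], [0.022, -0.851, -0.524, 507.04], [0.0, 0.0, 0.0, 1.0]]
wrist [[311.59045381405076, 0.0, 319.4806955663059], [0.0, 311.59045381405076, 200.0288760102349], [0.0, 0.0, 1.0]] [[0.393, 0.893, 0.219, 184.508], [0.92, -0.382, -0.094, 599.554], [-0.0, 0.238, -0.971, 384.75], [0.0, 0.0, 0.0, 1.0]]
```

View pics/top0.png

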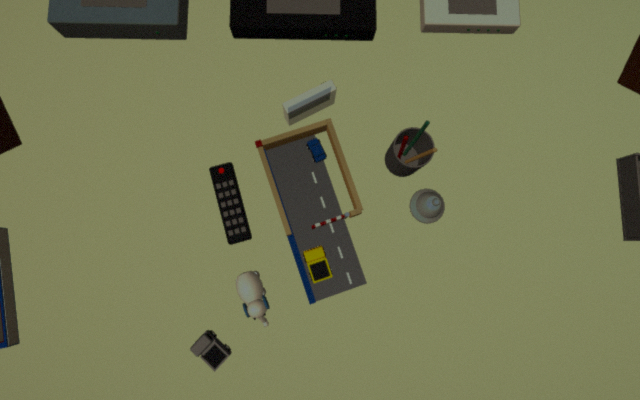

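View pics/side0.png

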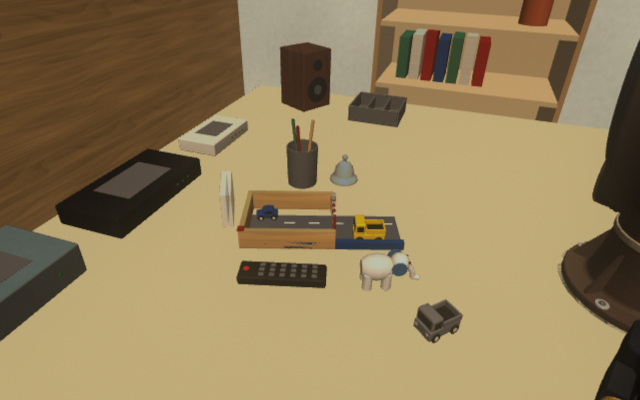

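View pics/wrist0.png

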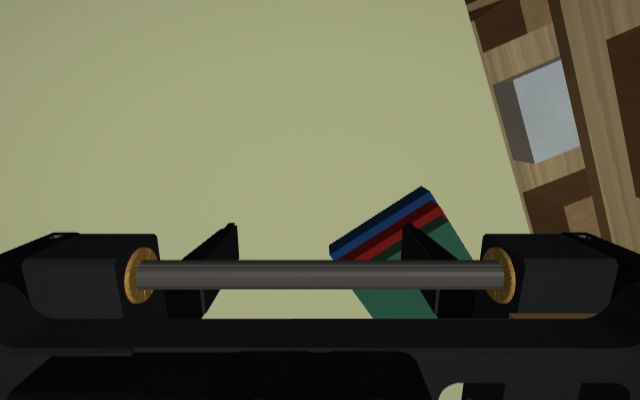

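```bash
cat > h.py <<'E'
import numpy as np,cv2
from plant import state,get_image,regions_of
def cloud(p):
    z=p['z_map'].astype(float);K=p['K'];v,u=np.mgrid[:400,:640]
    P=np.stack([(u-K[0,2])/K[0,0]*z,(v-K[1,2])/K[1,1]*z,z],-1)
    W=P@p['T'][:3,:3].T+p['T'][:3,3]; W[z<=0]=np.nan
    return W
def crop(img,x0,y0,x1,y1,s,name):
    cv2.imwrite(name,cv2.resize(img[y0:y1,x0:x1,::-1],None,fx=s,fy=s,interpolation=cv2.INTER_CUBIC))
E
python3 - <<'E'
from h import *
p=get_image('top');W=cloud(p);np.save('W0.npy',W);np.save('I0.npy',p['img'])
crop(np.clip(p['img'].astype(int)*2,0,255).astype('uint8'),230,105,390,315,2.8,'pics/c1.png')
for n in('depot','truck','car','gate'):
    for r in regions_of(n,p)[:3]:
        m=r['pixels'];Q=W[m];Q=Q[np.isfinite(Q[:,0])]
        print(n,round(r['score'],2),r['rect'],m.sum(),np.median(Q,0).round(1),np.percentile(Q[:,2],[2,50,98]).round(1))
for (u,v) in [(300,220),(240,260),(350,330),(420,260)]: print(W[v,u].round(1))
E
```

```text
depot 0.61 [251.6, 116.9, 367.2, 302.5] 10334 [584.8  29.5   1.5] [-1.8  1.5 42.2]
truck 0.98 [304.4, 247.2, 331.6, 281.7] 701 [474.9  18.8  25.2] [13.8 25.2 46. ]
truck 0.93 [190.7, 330.3, 233.0, 372.7] 956 [325.1 203.6  25. ] [ 0.8 25.  45.9]
car 0.86 [306.3, 137.4, 325.9, 163.1] 322 [685.9  21.1  15.6] [-0.1 15.6 26.2]
[554.6  51.8   1.5]
[479.5 162.4  -1.4]
[354.  -41.5   1.1]
[ 481.1 -174.2   -1.3]
```

View pics/c1.png

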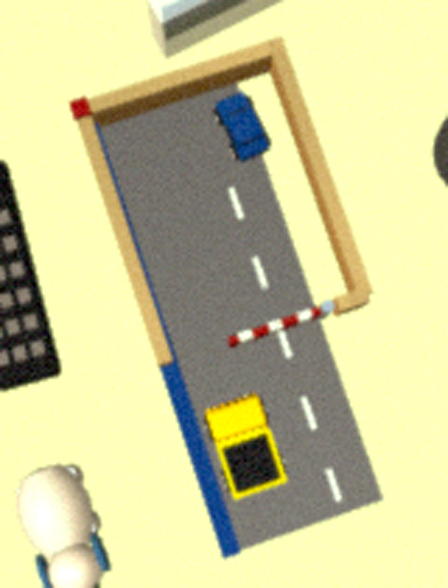

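```bash
cat > fit.py <<'E'
from h import *
from scipy.optimize import least_squares
W=np.load('W0.npy');I=np.load('I0.npy').astype(int)
sub=np.zeros((400,640),bool);sub[105:310,230:390]=1
z=W[...,2];wood=sub&(I[...,0]>I[...,2]*1.35)&(z>36)&(z<46)&(I[...,0]-I[...,1]>10)
# exclude the truck
wood[240:,:]=0
P=W[wood][:,:2];print(len(P),np.median(W[wood][:,2]))
def todep(P,q):
    c,s=np.cos(q[2]),np.sin(q[2]);d=P-q[:2];return np.stack([d@[c,s],d@[-s,c]],-1)
q=np.array([549,-31,np.deg2rad(17.5)])
for it in range(10):
    D=todep(P,q)
    L=(abs(D[:,1]-107)<9)&(D[:,0]>5)&(D[:,0]<160);B=(abs(D[:,0]-175)<9)&(D[:,1]>-10)&(D[:,1]<90);R=(abs(D[:,1]+27)<9)&(D[:,0]>15)&(D[:,0]<160)
    def f(q):
        D=todep(P,q);return np.r_[D[L,1]-107,D[R,1]+27,D[B,0]-175]
    q=least_squares(f,q,loss='soft_l1').x
D=todep(P,q)
print('q',q[:2].round(1),np.rad2deg(q[2]).round(2),L.sum(),B.sum(),R.sum())
print('L',np.percentile(D[L,1],[2,50,98]),'R',np.percentile(D[R,1],[2,50,98]),'B',np.percentile(D[B,0],[2,50,98]))
S=(D[:,1]>-30)&(D[:,1]<-8)&(D[:,0]<12);print('stub x',np.percentile(D[S,0],[2,50,98]))
np.save('q.npy',q)
# kerb
kb=sub&(I[...,2]>I[...,0]*1.5)&(z>10)&(z<22);kb[:200]=0
K=todep(W[kb][:,:2],q);print('kerb y',np.percentile(K[:,1],[2,50,98]),'x',K[:,0].min(),K[:,0].max(),np.median(W[kb][:,2]))
# gate
red=sub&(I[...,0]>1.8*I[...,1])&(I[...,0]>1.8*I[...,2])&(z>20);red[:180]=0
G=todep(W[red][:,:2],q);print('gate',G.min(0),G.max(0),np.median(G,0),np.percentile(W[red][:,2],[5,50,95]))
# truck
ye=sub&(I[...,0]>1.7*I[...,2])&(I[...,1]>1.5*I[...,2]);ye[:235]=0
ye[:, :290]=0
T=W[ye]; D=todep(T[:,:2],q);print('truck',D.min(0),D.max(0),ye.sum(),'z',np.percentile(T[:,2],[2,50,98]))
m=T[:,2]>15
for lo,hi in((28,38),(40,50)):
    k=(T[:,2]>lo)&(T[:,2]<hi)
    r=cv2.minAreaRect(D[k].astype('f4'));print(lo,k.sum(),r)
E
python3 fit.py
```

```text
1481 40.26641152445711
q [560.5 -30.9] 19.25 422 286 411
L [103.02930995 107.46687536 112.00197113] R [-32.32517879 -27.55651367 -23.25231418] B [170.6937043  175.01763318 180.09518196]
stub x [-3.67648356  2.24964877 11.51876327]
kerb y [100.67336378 105.93082735 185.09161175] x -128.0042629084114 87.14386682797029 16.4356707505234
gate [-90.55816141   3.72514324] [ 64.17146091 186.93440841] [ 0.17841506 41.08506525] [22.17711874 41.64444103 43.65929088]
truck [nan nan] [nan nan] 538 z [nan nan nan]
28 100 ((-69.59969329833984, 76.17372131347656), (50.240821838378906, 35.9399299621582), 0.19655722379684448)
40 224 ((-46.54469680786133, 75.75112915039062), (20.23932456970215, 35.98362731933594), 0.47478732466697693)
```

Run:
```python
from h import *
from scipy.spatial.transform import Rotation as Ro
s=state();R=Ro.from_euler('xyz',s['eef_rot'],degrees=True).as_matrix();print(R.round(2))
print('tool y az',np.degrees(np.arctan2(R[1,1],R[0,1])),s['joint_pos'],s['t'])
from fit import todep
q=np.load('q.npy');W=np.load('W0.npy');p=get_image('top')
for n in('car','pencil_cup','photo_block','bell','elephant','remote'):
    for r in regions_of(n,p)[:2]:
        Q=W[r['pixels']];Q=Q[np.isfinite(Q[:,0])&(Q[:,2]>8)];D=todep(Q[:,:2],q)
        print(n,round(r['score'],2),np.percentile(D,1,0).round(),np.percentile(D,99,0).round(),Q[:,2].max().round())
```

```text
[[-0.    0.39  0.92]
 [-0.    0.92 -0.39]
 [-1.   -0.    0.  ]]
tool y az 66.86470664763796 [ 6.08127213e+01  2.81315959e+01  8.93227045e+01 -1.20389991e-03
  6.25486759e+01 -6.05143037e+00] 0.4
1481 40.26641152445711
q [560.5 -30.9] 19.25 422 286 411
L [103.02930995 107.46687536 112.00197113] R [-32.32517879 -27.55651367 -23.25231418] B [170.6937043  175.01763318 180.09518196]
stub x [-3.67648356  2.24964877 11.51876327]
kerb y [100.67336378 105.93082735 185.09161175] x -128.0042629084114 87.14386682797029 16.4356707505234
gate [-90.55816141   3.72514324] [ 64.17146091 186.93440841] [ 0.17841506 41.08506525] [22.17711874 41.64444103 43.65929088]
truck [nan nan] [nan nan] 538 z [nan nan nan]
28 100 ((-69.59969329833984, 76.17372131347656), (50.240821838378906, 35.9399299621582), 0.19655722379684448)
40 224 ((-46.54469680786133, 75.75112915039062), (20.23932456970215, 35.98362731933594), 0.47478732466697693)
car 0.64 [116.  -4.] [159.  21.] 27.0
pencil_cup 0.75 [  35. -176.] [ 103. -108.] 156.0
photo_block 0.9 [203. -54.] [235.  44.] 80.0
photo_block 0.35 [-2.  5.] [ 4. 64.] 45.0
bell 0.96 [ -59. -185.] [  -1. -127.] 69.0
elephant 0.65 [-134.  180.] [-39. 222.] 64.0
remote 0.81 [ 20. 169.] [166. 215.] 23.0
remote 0.45 [ -59. -185.] [  -1. -127.] 69.0
```

```bash
python3 -m jog '[[[1,-2.44,0],-2.94,9.0],[[1,-2.44,0],-2.94,9.0],[[1,-2.44,0],-2.94,9.0],[[1,-2.44,0],-2.94,9.0],[[1,-2.44,0],-2.94,9.0],[[1,-2.44,0],-2.94,9.0],[[1,-2.44,0],-2.94,9.0],[[1,-2.44,0],-2.94,9.0]]'
python3 -m jog '[[[1,-2.44,0],-2.94,9.0],[[1,-2.44,0],-2.94,9.0],[[1,-2.44,0],-2.94,9.0],[[1,-2.44,0],-2.94,9.0],[[1,-2.44,0],-2.94,9.0],[[1,-2.44,0],-2.94,9.0],[[1,-2.44,0],-2.94,9.0],[[1,-2.44,0],-2.94,9.0]]'
```

```text
t: 1.42
tool_pos: [325.8, 378.4, 214.8]
eef_rot: [88.7, 90.0, 41.9]
contact_force: [0.5, 1.1, -0.5]
width: 90.2
t: 2.08
tool_pos: [405.9, 183.1, 214.9]
eef_rot: [86.3, 90.0, 16.0]
contact_force: [1.1, 1.0, 0.4]
width: 90.1
```

```bash
cat > plan.py <<'E'
import numpy as np
q=np.load('q.npy');c,s=np.cos(q[2]),np.sin(q[2]);h=np.degrees(q[2])
def w(d): d=np.asarray(d,float);return np.array([q[0]+d[0]*c-d[1]*s,q[1]+d[0]*s+d[1]*c])
def dep(P): d=np.asarray(P)[:2]-q[:2];return np.array([d@[c,s],d@[-s,c]])
def fingers(tcp,az,width):
    u=np.array([np.cos(np.radians(az-h)),np.sin(np.radians(az-h))]);m=dep(tcp);D=width+12
    return m-u*D/2,m+u*D/2,u   # B, A in depot frame
def corners(F,u):
    v=np.array([-u[1],u[0]]);return [F+a*u+b*v for a in(6,-6) for b in(10,-10)]
def report(tcp,az,width):
    B,A,u=fingers(tcp,az,width);cB=corners(B,u);cA=corners(A,u)
    i=max(cB,key=lambda k:k[0])
    th=max(np.arctan2(k[0]+2.6,max(k[1]-0,.1)) if k[1]>0 else 9 for k in cA)
    th=0
    for t in np.arange(0,1.6,.005):
        n=np.array([-np.cos(t),np.sin(t)])   # outward normal of outer face
        if all(k@n>=2.5 or k@[np.sin(t),np.cos(t)]>66 for k in cA): th=t;break
        th=9
    print('B',B.round(1),'contact',i.round(1),'A',A.round(1),'Arange x %.1f..%.1f y %.1f..%.1f'%(min(k[0] for k in cA),max(k[0] for k in cA),min(k[1] for k in cA),max(k[1] for k in cA)),'gate th %.2f'%th)
def now():
    from plant import state
    from scipy.spatial.transform import Rotation as Ro
    S=state();R=Ro.from_euler('xyz',S['eef_rot'],degrees=True).as_matrix()
    az=np.degrees(np.arctan2(R[1,1],R[0,1]));print('t %.2f'%S['t'],'tcp',S['tool_pos'].round(1),'az %.2f phi %.2f'%(az,h-az),'w %.1f'%S['width'],'F',S['contact_force'].round(1))
    report(S['tool_pos'],az,S['width']);return S['tool_pos'],az,S['width']
def pose(B,phi,D):
    u=np.array([np.cos(np.radians(phi)),-np.sin(np.radians(phi))]);return w(np.asarray(B)+u*D/2),h-phi,D-12
E
cat > wp.py <<'E'
from plan import *
# B centre, phi, D
L=[((-112.5,64.5),23,102),((-92,64.5),23,102),((-72,64.5),23,102),((-62,64.5),23,102)]
B0=np.array([-62,64.5]);
for k in range(1,9):
    f=k/8; bx=-62+f*107; 
    A=np.array([31.9+f*(42-31.9),24.6+f*2]); by=64.5+f*12.5
    # phi from relative vector
    r=A-[bx,by]; L.append(((bx,by),np.degrees(np.arctan2(-r[1],r[0])),np.hypot(*r)))
pt=None
for B,phi,D in L:
    t,az,wd=pose(B,phi,D)
    if pt is not None: print('  d(cm)',((t-pt[0])/10).round(2),'turn %.1f'%(az-pt[1]),'width %.1f'%wd)
    print('phi %.1f tcp'%phi,t.round(1),end=' ');report(t,az,wd);pt=(t,az)
E
python3 -c "
from plan import *
t,a,wd=now();T,az,_=pose((-112.5,64.5),23,102);print('need cm',((T-t[:2])/10).round(2),'turn',az-a)"; python3 wp.py
```

```text
t 2.08 tcp [405.9 183.1 214.9] az 19.68 phi -0.43 w 90.1 F [1.1 1.  0.4]
B [-126.4  252.6] contact [-120.3  242.7] A [-24.3 253.4] Arange x -30.4..-18.2 y 243.3..263.4 gate th 0.00
need cm [  7.8  -19.36] turn -23.42862948482457
phi 23.0 tcp [483.9 -10.4] B [-112.5   64.5] contact [-103.1   71.4] A [-18.6  24.6] Arange x -28.0..-9.2 y 13.1..36.2 gate th 0.00
  d(cm) [1.94 0.68] turn 0.0 width 90.0
phi 23.0 tcp [503.2  -3.7] B [-92.   64.5] contact [-82.6  71.4] A [ 1.9 24.6] Arange x -7.5..11.3 y 13.1..36.2 gate th 0.45
  d(cm) [1.89 0.66] turn 0.0 width 90.0
phi 23.0 tcp [522.1   2.9] B [-72.   64.5] contact [-62.6  71.4] A [21.9 24.6] Arange x 12.5..31.3 y 13.1..36.2 gate th 1.16
  d(cm) [0.94 0.33] turn 0.0 width 90.0
phi 23.0 tcp [531.6   6.2] B [-62.   64.5] contact [-52.6  71.4] A [31.9 24.6] Arange x 22.5..41.3 y 13.1..36.2 gate th 1.27
  d(cm) [0.66 0.32] turn -3.7 width 79.6
phi 26.7 tcp [538.2   9.5] B [-48.6  66.1] contact [-38.8  72.3] A [33.2 24.8] Arange x 23.3..43.0 y 13.2..36.5 gate th 1.27
  d(cm) [0.66 0.33] turn -4.7 width 69.6
phi 31.4 tcp [544.8  12.8] B [-35.3  
[... 364 characters left out ...]
25.6] Arange x 25.6..48.3 y 14.3..36.9 gate th 1.25
  d(cm) [0.66 0.33] turn -9.5 width 45.2
phi 54.3 tcp [564.6  22.6] B [ 4.9 72.3] contact [16.5 73.3] A [38.2 25.8] Arange x 26.6..49.8 y 15.1..36.6 gate th 1.22
  d(cm) [0.66 0.33] turn -11.7 width 40.3
phi 66.0 tcp [571.2  25.8] B [18.3 73.9] contact [29.8 72.5] A [39.5 26.1] Arange x 27.9..51.0 y 16.6..35.6 gate th 1.18
  d(cm) [0.66 0.33] turn -13.4 width 37.9
phi 79.5 tcp [577.8  29.1] B [31.6 75.4] contact [42.6 71.4] A [40.7 26.4] Arange x 29.8..51.7 y 18.6..34.1 gate th 1.21
  d(cm) [0.66 0.33] turn -13.9 width 38.5
phi 93.4 tcp [584.5  32.4] B [45. 77.] contact [55.3 82.4] A [42.  26.6] Arange x 31.7..52.3 y 20.0..33.2 gate th 1.25
```

```bash
python3 -m jog '[[[0.98,-2.42,-1],-2.93,9.0],[[0.98,-2.42,-1],-2.93,9.0],[[0.98,-2.42,-1],-2.93,9.0],[[0.98,-2.42,-1],-2.93,9.0],[[0.98,-2.42,-1],-2.93,9.0],[[0.98,-2.42,-1],-2.93,9.0],[[0.98,-2.42,-1],-2.93,9.0],[[0.98,-2.42,-1],-2.93,9.0]]'
python3 -m jog '[[[0,0,-1],0,9.0],[[0,0,-1],0,9.0],[[0,0,-1],0,9.0],[[0,0,-1],0,9.0],[[0,0,-0.5],0,9.0],[[0,0,0],0,9.0],[[0,0,0],0,9.0],[[0,0,0],0,9.0]]'
python3 - <<'E'
from plan import *
t,a,wd=now();T,az,_=pose((-112.5,64.5),23,102);print('need cm',((T-t[:2])/10).round(2),'turn',az-a)
from h import *
for n in('top','side','wrist'):
    p=get_image(n);cv2.imwrite(f'pics/{n}1.png',p['img'][:,:,::-1])
    if n=='side': crop(p['img'],200,160,460,340,3,'pics/side1c.png')
E
```

```text
t: 2.75
tool_pos: [484.4, -10.6, 134.3]
eef_rot: [86.7, 90.0, -7.1]
contact_force: [0.9, -0.2, 0.4]
width: 89.8
t: 3.42
tool_pos: [484.2, -9.2, 90.2]
eef_rot: [84.0, 90.0, -9.6]
contact_force: [0.4, 0.2, 0.5]
width: 90.4
t 3.42 tcp [484.2  -9.2  90.2] az -3.61 phi 22.86 w 90.4 F [0.4 0.2 0.5]
B [-112.    65.5] contact [-102.6   72.3] A [-17.7  25.7] Arange x -27.1..-8.3 y 14.1..37.2 gate th 0.00
need cm [-0.03 -0.12] turn -0.13828422475379254
```

View pics/side1c.png

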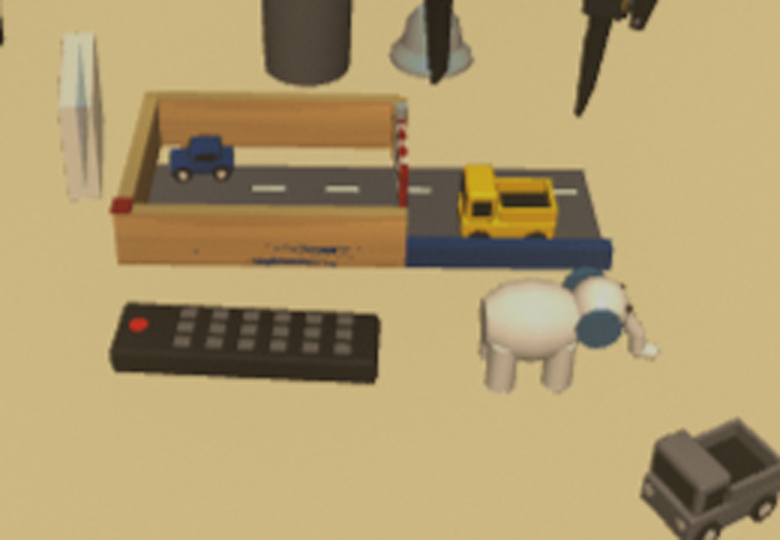

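View pics/wrist1.png

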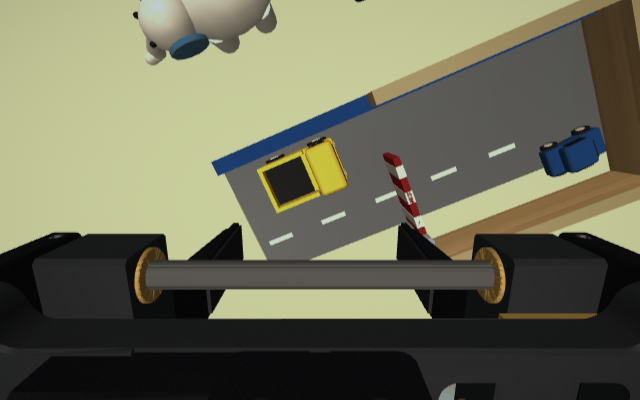

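View pics/top1.png

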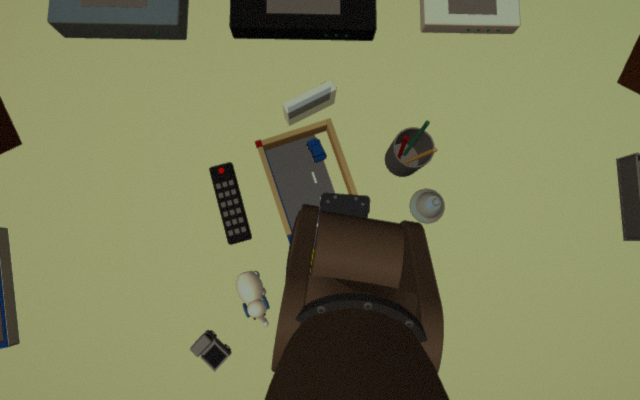

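The yellow truck (wrist px 303,175) stands cab towards the red‑white gate (400,195); the grey truck (side crop) is the look‑alike. I'll cross-check the depot frame with the wrist camera.

```bash
cat > wm.py <<'E'
from h import *
from plan import *
def meas(name='wrist',tag=None,prt=True):
    p=get_image(name);W=cloud(p);I=p['img'].astype(int)
    fin=np.isfinite(W[...,0]);z=np.where(fin,W[...,2],-99);D=np.full(W.shape[:2]+(2,),1e9);D[fin]=np.array((W[fin][:,:2]-q[:2])@np.array([[c,-s],[s,c]]))
    inn=fin&(D[...,0]>-150)&(D[...,0]<185)&(D[...,1]>-35)&(D[...,1]<115)
    ye=inn&(I[...,0]>1.9*I[...,2])&(I[...,1]>1.6*I[...,2])&(abs(I[...,0]-I[...,1])<60)&(I[...,0]>60)&(D[...,1]<101)
    ye=cv2.morphologyEx(ye.astype('uint8'),cv2.MORPH_OPEN,np.ones((3,3)))>0
    cab=ye&(z>39)&(z<50);box=ye&(z>28)&(z<37)
    for nm,m in(('cab',cab),('box',box),('all',ye&(z>12))):
        if m.sum()>20: print(nm,m.sum(),'x %.1f..%.1f y %.1f..%.1f'%(*np.percentile(D[m][:,0],[1,99]),*np.percentile(D[m][:,1],[1,99])),'z %.1f'%np.median(z[m]),[np.round(k,1).tolist() if np.ndim(k) else round(k,1) for k in cv2.minAreaRect(D[m].astype('f4'))])
    red=inn&(I[...,0]>2*I[...,1])&(I[...,0]>2*I[...,2])&(z>36)&(z<48)&(D[...,0]<75)&(D[...,0]>-20)&(D[...,1]<80)&(D[...,1]>-10)
    if red.sum()>5:
        G=D[red];t=np.arctan2(G[:,0],G[:,1]);r=np.hypot(*G.T);print('gate red',red.sum(),'r max %.1f'%r.max(),'theta(far) %.2f'%np.median(t[r>40]) if (r>40).any() else '','mean',G.mean(0).round(1))
    wood=inn&(z>37)&(z<43)&(I[...,0]>1.3*I[...,2])&(I[...,0]-I[...,1]>8)&~ye&~red
    for nm,m in(('Lwall',wood&(D[...,1]>98)&(D[...,0]>5)&(D[...,0]<165)),('kerb',inn&(I[...,2]>1.4*I[...,0])&(z>11)&(z<20)&(D[...,0]<-5)&(D[...,1]>95)),('Rwall',wood&(D[...,1]<-18)&(D[...,0]>10))):
        if m.sum()>30: print(nm,m.sum(),'x %.1f..%.1f y %.1f..%.1f'%(*np.percentile(D[m][:,0],[1,99]),*np.percentile(D[m][:,1],[2,98])),'z %.1f'%np.median(z[m]))
    if tag: cv2.imwrite(f'pics/{tag}.png',p['img'][:,:,::-1])
    return p,W,D
if __name__=='__main__':
    import sys;now();meas(sys.argv[1],sys.argv[2] if len(sys.argv)>2 else None)
E
python3 wm.py wrist
```

```text
t 3.57 tcp [484.2  -9.2  90.2] az -3.61 phi 22.87 w 90.0 F [ 0.4  0.9 -0.3]
B [-111.9   65.4] contact [-102.5   72.3] A [-17.9  25.8] Arange x -27.3..-8.5 y 14.2..37.3 gate th 0.00
cab 1453 x -56.9..170.2 y 58.6..93.2 z 44.3 [[58.1, 35.5], [229.2, 121.6], 1.4]
box 1235 x -94.8..172.1 y -24.9..99.5 z 32.5 [[40.0, 34.1], [268.4, 126.0], 1.6]
all 6339 x -99.0..171.9 y -24.8..98.6 z 43.5 [[37.2, 34.3], [274.2, 126.1], 1.5]
gate red 363 r max 64.0 theta(far) 0.01 mean [ 0.3 37.1]
Lwall 3630 x 6.6..157.6 y 102.3..111.6 z 40.6
kerb 2499 x -127.4..-6.1 y 100.3..111.6 z 16.6
Rwall 1862 x 16.6..155.1 y -33.6..-23.7 z 40.4
```

```bash
python3 -m jog '[[[0,-0.1,-1.3],0,9.0],[[0,0,-1.3],0,9.0],[[0,0,-1.3],0,9.0],[[0,0,-1.3],0,9.0],[[0,0,-1.3],0,9.0],[[0,0,-1.3],0,9.0],[[0,0,0],0,9.0],[[0,0,0],0,9.0]]'; python3 wm.py wrist w2; python3 -c "
from h import *
p=get_image('side');crop(p['img'],200,160,460,340,3,'pics/side2c.png')"
```

```text
t: 4.28
tool_pos: [483.8, -10.2, 11.6]
eef_rot: [-95.2, 89.9, 171.2]
contact_force: [-0.3, 0.6, -0.1]
width: 90.1
t 4.28 tcp [483.8 -10.2  11.6] az -3.62 phi 22.87 w 90.1 F [-0.3  0.6 -0.1]
B [-112.6   64.6] contact [-103.2   71.5] A [-18.5  24.9] Arange x -27.9..-9.1 y 13.4..36.5 gate th 0.00
cab 3290 x -56.7..-37.2 y 58.8..93.3 z 44.3 [[-47.1, 75.9], [35.9, 20.4], 89.2]
box 1561 x -95.1..-59.1 y 57.5..93.4 z 32.4 [[-66.2, 75.2], [36.3, 58.6], 89.8]
all 8049 x -99.7..1.0 y 37.9..93.4 z 44.2 [[-45.2, 70.7], [47.4, 113.9], 77.7]
gate red 750 r max 64.1 theta(far) -0.00 mean [ 0.1 41.8]
Lwall 4651 x 5.8..86.7 y 102.3..111.6 z 40.6
kerb 5355 x -127.6..-6.2 y 100.3..111.6 z 16.6
```

View pics/side2c.png

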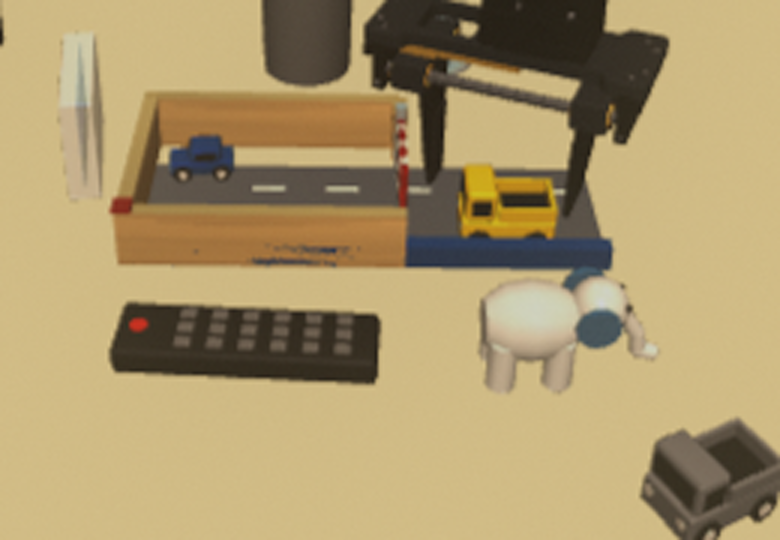

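View pics/w2.png

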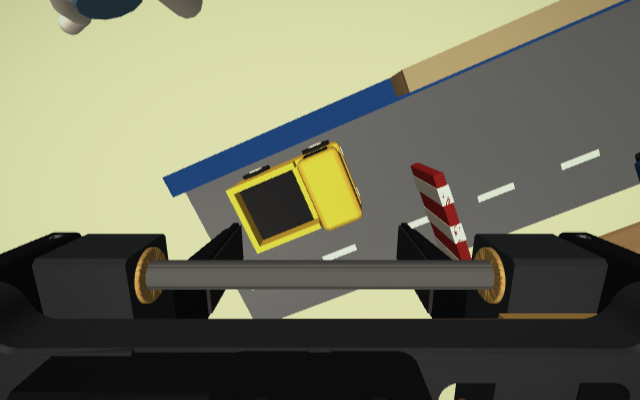

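Fingers are placed: gate finger just before the gate (side crop 432,180), pusher just behind the tail (570,210). Starting to push.

```bash
python3 -m jog '[[[0.3,0.1,0],0,9.0],[[0.3,0.1,0],0,9.0],[[0.3,0.1,0],0,9.0],[[0.3,0.1,0],0,9.0],[[0.3,0.1,0],0,9.0],[[0.3,0.1,0],0,9.0],[[0.3,0.1,0],0,9.0],[[0.3,0.1,0],0,9.0]]'; python3 wm.py wrist w3
```

```text
t: 5.05
tool_pos: [508.0, -2.1, 11.6]
eef_rot: [-89.1, 90.0, 177.2]
contact_force: [-4.9, -2.1, 2.6]
width: 90.2
t 5.05 tcp [508.   -2.1  11.6] az -3.62 phi 22.87 w 90.2 F [-4.9 -2.1  2.6]
B [-87.1  64.3] contact [-77.7  71.2] A [ 7.  24.6] Arange x -2.4..16.4 y 13.0..36.1 gate th 0.75
cab 3276 x -40.3..-20.4 y 62.3..96.6 z 44.3 [[-30.6, 79.2], [20.2, 35.9], 4.1]
box 1542 x -79.0..-21.9 y 58.2..95.5 z 32.3 [[-50.1, 77.3], [60.4, 36.3], 4.4]
all 8051 x -78.0..26.4 y 37.5..96.5 z 44.2 [[-23.4, 70.9], [52.5, 117.8], 80.5]
gate red 547 r max 64.6 theta(far) 0.45 mean [22.5 45.6]
Lwall 6017 x 6.2..110.3 y 102.3..111.6 z 40.6
kerb 5168 x -127.5..-6.1 y 100.3..111.6 z 16.6
```

View pics/w3.png

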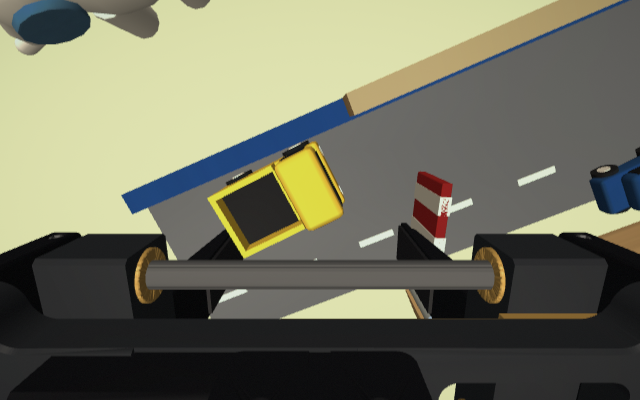

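```bash
python3 -m jog '[[[0.3,0.1,0],0,9.0],[[0.3,0.1,0],0,9.0],[[0.3,0.1,0],0,9.0],[[0.3,0.1,0],0,9.0],[[0.3,0.1,0],0,9.0],[[0.3,0.1,0],0,9.0],[[0.3,0.1,0],0,9.0],[[0.3,0.1,0],0,9.0]]'; python3 wm.py wrist w4
```

```text
t: 5.77
tool_pos: [532.2, 5.9, 11.6]
eef_rot: [146.1, 90.0, 52.5]
contact_force: [-3.1, -0.6, 0.3]
width: 90.2
t 5.77 tcp [532.2   5.9  11.6] az -3.61 phi 22.87 w 90.2 F [-3.1 -0.6  0.3]
B [-61.6  63.9] contact [-52.2  70.8] A [32.5 24.2] Arange x 23.1..41.9 y 12.6..35.7 gate th 1.29
cab 3284 x -15.3..5.3 y 62.8..97.3 z 44.3 [[-5.2, 79.9], [20.2, 35.8], 5.2]
box 1536 x -53.8..2.5 y 58.0..96.0 z 32.3 [[-24.9, 77.6], [60.7, 36.2], 5.7]
all 8047 x -52.7..52.3 y 37.1..97.2 z 44.2 [[55.1, 61.7], [53.2, 226.9], 79.9]
gate red 357 r max 63.8 theta(far) 1.21 mean [19.8  6.8]
Lwall 7304 x 6.4..134.4 y 102.3..111.6 z 40.6
kerb 4925 x -127.4..-6.1 y 100.4..111.6 z 16.6
```

View pics/w4.png

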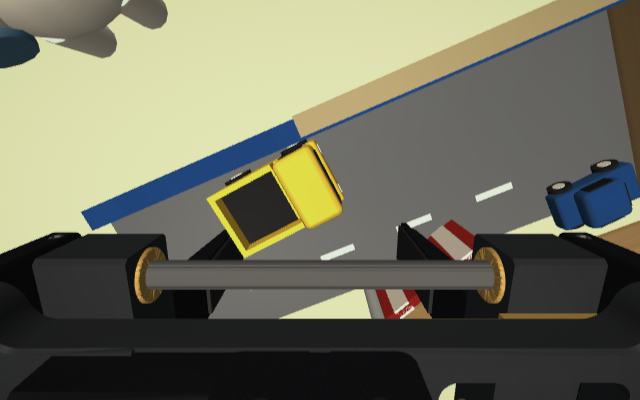

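```bash
python3 -m jog '[[[0.17,0.08,0],-0.9,8.7],[[0.17,0.08,0],-0.9,8.4],[[0.17,0.08,0],-0.9,8.2],[[0.17,0.08,0],-1,8.0],[[0.16,0.08,0],-1.1,7.7],[[0.16,0.08,0],-1.2,7.5],[[0.16,0.08,0],-1.2,7.2],[[0.16,0.08,0],-1.2,7.0]]'; python3 wm.py wrist w5
```

```text
t: 6.48
tool_pos: [545.3, 12.2, 11.7]
eef_rot: [72.5, 90.0, -29.7]
contact_force: [-3.0, -0.2, 0.6]
width: 71.1
t 6.48 tcp [545.3  12.2  11.7] az -12.14 phi 31.40 w 71.1 F [-3.  -0.2  0.6]
B [-35.6  67.4] contact [-25.3  72.8] A [35.4 24.1] Arange x 25.0..45.7 y 12.4..35.7 gate th 1.30
cab 3354 x 12.2..32.1 y 62.9..97.4 z 44.3 [[22.0, 80.0], [20.2, 35.9], 2.8]
box 1505 x -26.3..31.7 y 59.8..96.4 z 32.4 [[2.9, 78.5], [59.3, 36.2], 3.3]
all 7729 x -25.5..57.9 y 33.3..97.2 z 44.2 [[26.2, 66.4], [61.7, 120.2], 65.4]
gate red 184 r max 60.6 theta(far) 1.21 mean [20.8  7.2]
Lwall 6547 x 6.4..121.5 y 102.1..111.6 z 40.6
kerb 3331 x -110.2..-5.8 y 100.4..111.6 z 16.6
Rwall 294 x 129.1..140.2 y -31.7..-23.2 z 40.1
```

View pics/w5.png

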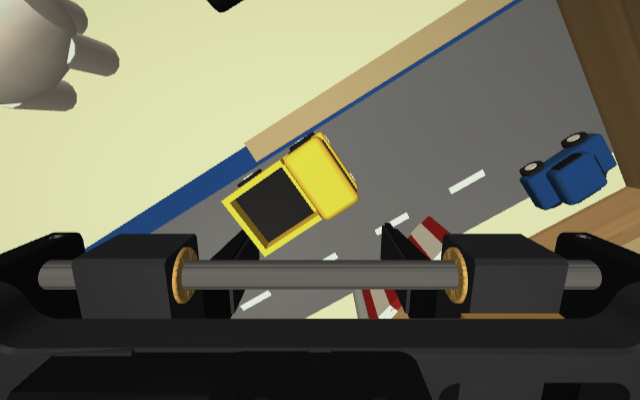

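Truck is half-way through (cab px 320,175), gate held at ~1.2 rad, truck 3° turned and riding along the kerb. Continuing.

```bash
python3 -m jog '[[[0.16,0.08,0],-1.5,6.8],[[0.16,0.08,0],-1.5,6.5],[[0.16,0.08,0],-1.5,6.3],[[0.16,0.08,0],-1.5,6.0],[[0.16,0.08,0],-1.9,5.8],[[0.16,0.08,0],-1.9,5.6],[[0.16,0.08,0],-1.9,5.4],[[0.16,0.08,0],-1.9,5.2]]'; python3 wm.py wrist w6
```

```text
t: 7.2
tool_pos: [558.2, 18.7, 11.7]
eef_rot: [110.9, 90.0, -4.9]
contact_force: [-2.9, 0.8, 0.3]
width: 53.0
t 7.20 tcp [558.2  18.7  11.7] az -25.73 phi 44.98 w 53.0 F [-2.9  0.8  0.3]
B [-8.8 70.5] contact [ 2.5 73.3] A [37.2 24.5] Arange x 25.9..48.5 y 13.2..35.8 gate th 1.28
cab 3493 x 40.2..60.1 y 62.8..97.3 z 44.3 [[50.2, 79.9], [20.5, 36.2], 2.4]
box 1436 x 1.9..38.4 y 60.3..96.5 z 32.4 [[30.9, 78.7], [59.2, 36.0], 2.2]
all 7473 x 2.6..62.0 y 28.0..97.0 z 44.1 [[30.7, 60.8], [64.1, 74.7], 2.1]
gate red 146 r max 66.2 theta(far) 1.17 mean [51.7 21.8]
Lwall 6356 x 6.4..117.4 y 101.9..111.6 z 40.6
kerb 1441 x -112.0..-6.4 y 100.0..111.6 z 16.6
Rwall 2646 x 89.3..150.4 y -33.6..-23.4 z 40.3
```

View pics/w6.png

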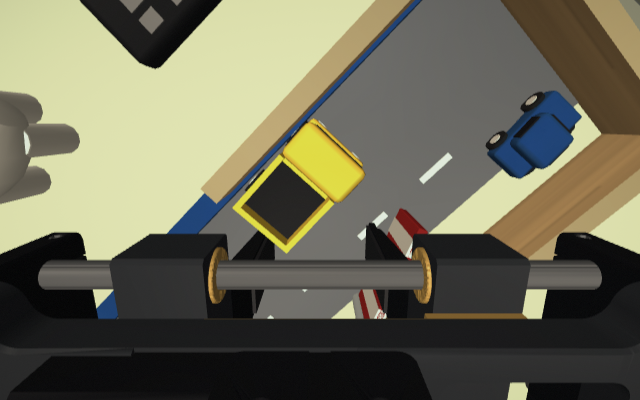

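```bash
python3 -m jog '[[[0.17,0.08,0],-2.4,5.0],[[0.17,0.08,0],-2.4,4.9],[[0.17,0.08,0],-2.4,4.7],[[0.16,0.08,0],-2.4,4.5],[[0.16,0.08,0],-2.9,4.4],[[0.16,0.08,0],-2.9,4.2],[[0.16,0.08,0],-2.9,4.1],[[0.16,0.08,0],-2.9,4.0]]'; python3 wm.py wrist w7
```

```text
t: 7.92
tool_pos: [571.2, 24.9, 11.7]
eef_rot: [112.2, 90.0, -24.7]
contact_force: [-2.6, -0.1, 0.1]
width: 40.6
t 7.92 tcp [571.2  24.9  11.7] az -46.93 phi 66.18 w 40.6 F [-2.6 -0.1  0.1]
B [17.9 73.2] contact [29.5 71.7] A [39.2 25.1] Arange x 27.6..50.7 y 15.5..34.6 gate th 1.20
cab 3693 x 67.6..88.2 y 62.1..96.9 z 44.3 [[85.3, 36.0], [23.1, 125.9], 10.0]
box 1482 x 29.3..66.6 y 58.6..95.8 z 32.4 [[79.6, 44.0], [52.7, 140.9], 41.5]
all 7528 x 30.1..89.4 y 18.8..96.4 z 44.1 [[66.8, 34.1], [62.7, 129.8], 9.6]
gate red 192 r max 66.3 theta(far) 1.13 mean [57.2 27.2]
Lwall 6184 x 20.4..128.1 y 101.8..111.7 z 40.6
Rwall 7142 x 69.0..179.7 y -33.8..-19.9 z 40.4
```

View pics/w7.png

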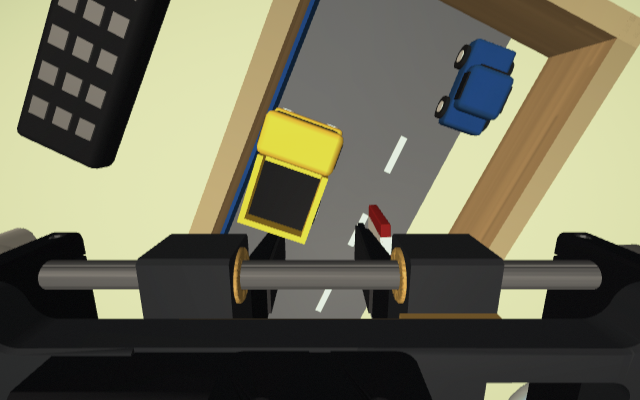

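```bash
python3 -m jog '[[[0.17,0.09,0],-3,3.9],[[0.17,0.09,0],-3,3.9],[[0.17,0.09,0],-3,3.8],[[0.17,0.09,0],-3,3.8],[[0.16,0.08,0],-3,3.8],[[0.16,0.08,0],-3,3.8],[[0.16,0.08,0],-3,3.8],[[0.16,0.08,0],-3,3.8]]'; python3 wm.py wrist w8
```

```text
t: 8.63
tool_pos: [584.4, 31.7, 11.7]
eef_rot: [137.7, 90.0, -23.2]
contact_force: [-2.5, -0.9, -0.0]
width: 38.1
t 8.63 tcp [584.4  31.7  11.7] az -70.86 phi 90.12 w 38.1 F [-2.5 -0.9 -0. ]
B [43.3 76.3] contact [53.3 82.3] A [43.2 26.2] Arange x 33.2..53.2 y 20.1..32.2 gate th 1.26
cab 3727 x 92.1..113.2 y 61.3..96.1 z 44.3 [[102.7, 79.1], [20.5, 36.0], 6.5]
box 1515 x 54.5..96.0 y 56.7..94.8 z 32.4 [[83.3, 76.9], [59.7, 36.4], 5.8]
all 7752 x 55.6..113.8 y 11.3..95.6 z 44.0 [[85.3, 53.8], [62.3, 93.0], 0.7]
gate red 170 r max 66.3 theta(far) 1.22 mean [59.7 22.1]
Lwall 5955 x 59.4..157.6 y 101.7..111.7 z 40.6
Rwall 6550 x 52.2..157.5 y -33.9..-23.6 z 40.4
```

View pics/w8.png

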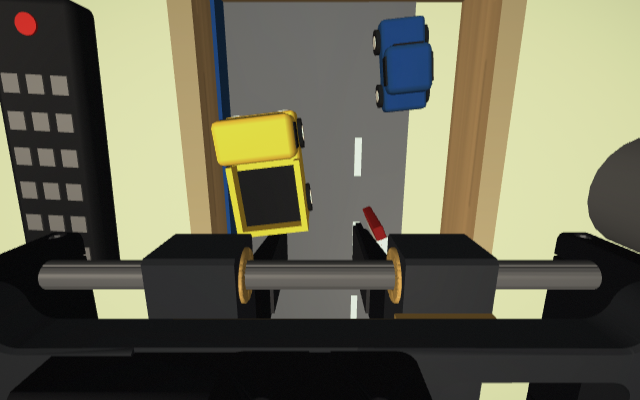

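Truck is at about (84,77) in the depot frame, with its tail corner 78 mm from the hinge (sweep radius 66). I'll back the fingers straight out so the gate follows shut gently.

```bash
python3 -m jog '[[[-0.38,-0.13,0],0,3.8],[[-0.38,-0.13,0],0,3.8],[[-0.38,-0.13,0],0,3.8],[[-0.38,-0.13,0],0,3.8],[[-0.38,-0.13,0],0,3.8],[[-0.38,-0.13,0],0,3.8],[[-0.38,-0.13,0],0,3.8],[[-0.38,-0.13,0],0,3.8]]'; python3 wm.py wrist w9
python3 -m jog '[[[-0.38,-0.13,0],0,3.8],[[-0.38,-0.13,0],0,3.8],[[-0.38,-0.13,0],0,3.8],[[-0.38,-0.13,0],0,3.8],[[-0.38,-0.13,0],0,3.8],[[-0.38,-0.13,0],0,3.8],[[-0.38,-0.13,0],0,3.8],[[-0.38,-0.13,0],0,3.8]]'; python3 wm.py wrist w10
```

```text
t: 9.35
tool_pos: [553.4, 21.2, 11.7]
eef_rot: [57.3, 90.0, -103.5]
contact_force: [-0.8, 1.0, -0.6]
width: 38.3
t 9.35 tcp [553.4  21.2  11.7] az -70.81 phi 90.06 w 38.3 F [-0.8  1.  -0.6]
B [10.5 76.7] contact [20.6 82.6] A [10.5 26.3] Arange x 0.5..20.5 y 20.3..32.3 gate th 0.88
cab 4440 x 92.1..113.1 y 61.4..96.1 z 44.3 [[103.1, 79.2], [20.8, 36.2], 6.6]
box 1860 x 54.2..97.0 y 56.3..94.7 z 32.5 [[81.1, 33.6], [42.1, 122.2], 6.7]
all 9024 x 30.5..112.6 y 11.9..95.6 z 43.9 [[68.5, 40.9], [125.4, 90.0], 86.1]
gate red 484 r max 65.2 theta(far) 0.82 mean [35.9 33.4]
Lwall 5962 x 26.8..124.9 y 101.7..111.8 z 40.5
Rwall 6560 x 19.5..124.8 y -33.9..-23.6 z 40.4
t: 10.07
tool_pos: [523.2, 10.8, 11.7]
eef_rot: [128.8, 90.0, -32.1]
contact_force: [0.2, -0.7, 0.2]
width: 38.2
t 10.07 tcp [523.2  10.8  11.7] az -70.82 phi 90.07 w 38.2 F [ 0.2 -0.7  0.2]
B [-21.5  76.7] contact [-11.4  82.7] A [-21.5  26.6] Arange x -31.5..-11.5 y 20.5..32.6 gate th 0.00
cab 307 x 90.9..93.8 y 68.1..94.8 z 41.5 [[90.0, 35.9], [119.0, 4.4], 86.9]
box 2531 x 53.9..95.1 y 56.5..94.7 z 32.5 [[80.3, 34.9], [40.5, 119.7], 7.2]
all 6051 x -1.6..95.2 y 9.0..94.5 z 32.6 [[45.9, 42.0], [125.3, 108.2], 84.6]
gate red 875 r max 64.0 theta(far) 0.04 mean [ 1.7 34.1]
Lwall 5427 x 6.2..93.1 y 101.7..111.7 z 40.5
kerb 409 x -15.2..-5.1 y 99.8..111.5 z 16.5
Rwall 5411 x 11.0..92.9 y -33.8..-23.6 z 40.4
```

View pics/w10.png

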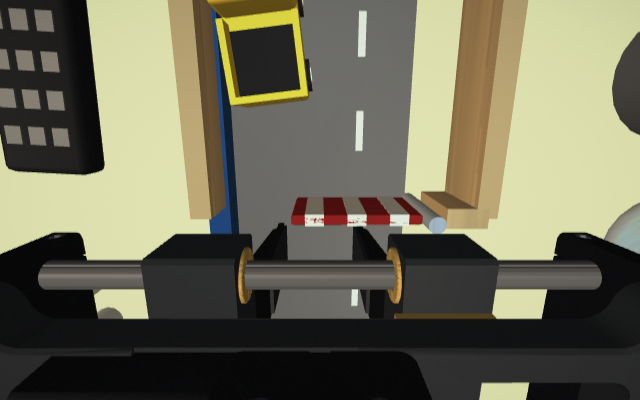

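Gate is nearly shut (px 357,211), truck well inside, fingers clear. Lift away and check.

```bash
python3 -m jog '[[[-0.4,-0.1,0],0,3.8],[[-0.2,0,1],0,3.8],[[0,0,2],0,3.8],[[0,0,2.5],0,3.8],[[0,0,2.5],0,3.8],[[0,0,2.5],0,3.8],[[0,0,2.5],0,3.8],[[0,0,2.5],0,3.8]]'
python3 -m jog '[[[0,2.5,1],0,3.8],[[-0.5,3,1],0,3.8],[[-1,3,0],0,3.8],[[-1,3,0],0,3.8],[[-1,3,0],0,3.8],[[-1,3,0],0,3.8],[[-1,3,0],0,3.8],[[0,3,0],0,3.8]]'
python3 -m jog '[[[0,3,0],0,3.8],[[0,3,0],0,3.8],[[0,3,0],0,3.8],[[0,3,0],0,3.8],[[0,0,0],0,3.8],[[0,0,0],0,3.8],[[0,0,0],0,3.8],[[0,0,0],0,3.8]]'
python3 wm.py top t11
python3 - <<'E'
from h import *
from plan import *
p=get_image('top');W=cloud(p);W0=np.load('W0.npy')
for n in('car','pencil_cup','photo_block','bell','elephant','remote'):
    for r in regions_of(n,p)[:1]:
        Q=W[r['pixels']];Q=Q[np.isfinite(Q[:,0])&(Q[:,2]>8)];D=np.array([dep(x) for x in Q])
        print(n,round(r['score'],2),np.percentile(D,1,0).round(),np.percentile(D,99,0).round())
E
```

```text
t: 10.78
tool_pos: [517.1, 10.0, 168.7]
eef_rot: [145.4, 90.0, -15.4]
contact_force: [0.5, -0.6, -0.4]
width: 37.9
t: 11.45
tool_pos: [460.5, 246.2, 187.6]
eef_rot: [14.9, 90.0, -145.9]
contact_force: [0.7, -0.4, -0.6]
width: 37.8
t: 12.12
tool_pos: [462.4, 364.1, 187.0]
eef_rot: [73.8, 90.0, -87.1]
contact_force: [0.4, 0.4, 0.1]
width: 38.3
t 12.12 tcp [462.4 364.1 187. ] az -70.86 phi 90.11 w 38.3 F [0.4 0.4 0.1]
B [ 37.7 430.3] contact [ 47.7 436.3] A [ 37.6 380. ] Arange x 27.6..47.6 y 374.0..386.0 gate th 0.00
cab 619 x 0.1..178.1 y -30.3..97.2 z 41.1 [[87.4, 33.6], [129.6, 182.4], 89.9]
box 159 x 4.7..171.7 y -23.8..95.8 z 32.9 [[87.2, 37.0], [174.0, 121.7], 0.1]
all 1056 x 0.6..177.7 y -30.1..97.1 z 39.7 [[87.6, 33.9], [129.7, 182.4], 89.6]
gate red 41 r max 64.3 theta(far) 0.01 mean [ 0.7 34.6]
Lwall 445 x 6.9..163.5 y 102.9..112.0 z 40.2
kerb 447 x -127.1..-5.9 y 100.7..112.1 z 16.3
Rwall 241 x 13.3..179.3 y -32.8..-24.5 z 40.3
car 0.63 [-121.  -33.] [180. 112.]
pencil_cup 0.77 [  35. -176.] [ 103. -108.]
photo_block 0.74 [203. -54.] [235.  44.]
bell 0.61 [ -59. -185.] [  -1. -127.]
remote 0.74 [ 20. 169.] [166. 215.]
```

View pics/t11.png

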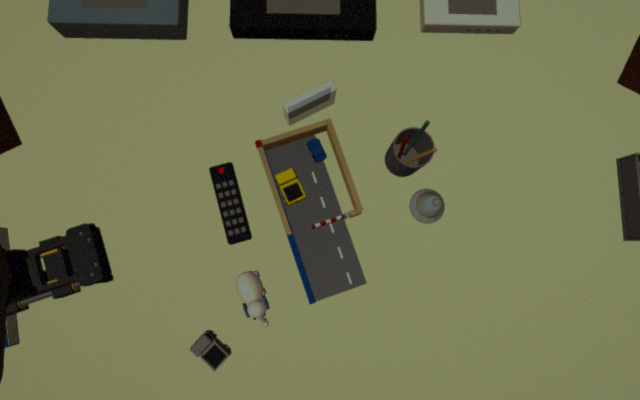

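The picture shows the truck in the yard at px (290,187) and the gate shut at (330,221). The car (316,150) and elephant (252,295) are at the same pixels as at the start.

```bash
python3 -c "
from plant import hand_in,state
print(hand_in());print(state()['t'])"
```

```text
the job is handed in; nothing more can be done
None
the job is handed in; nothing more can be done
```

The yellow truck is parked in the depot and the gate is shut behind it. I handed the job in at about 12 s, and no verdict was reported.

**What I did:** One finger pushed the gate inward and held it at about 1.2 rad. The other finger pushed the truck along the kerb and through the doorway. I turned the wrist and closed the jaws during the push so the gate finger stayed on the gate. Then I backed both fingers straight out, so the gate followed them shut gently, and lifted clear.

**Last checks:**
- **Truck:** its centre is at about x=84, y=77 mm in the depot frame, turned about 6°. Its nearest tail corner is about 78 mm from the hinge, against the gate's 66 mm sweep.
- **Gate:** it reads about 0.01 rad, so it is shut.
- **Bystanders:** the pencil cup, photo block, bell and remote measure exactly where they started.
- **Robot:** it is clear of everything.

**Checks that failed or disagreed:**
- The network's last search for the car returned the whole depot instead, and it missed the elephant. I confirmed both by eye: they sit at the same pixels as at the start.
- The colour-based truck measurement in the last top view was spoiled by the wooden walls. The truck position above is from the wrist camera, before the lift.
- The gate opened less than I had calculated early in the push, 0.45 rad against 0.75, probably because the fingertips taper. It read about 1.2 rad one step later, before the truck reached it.

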